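# Send the chew ball into the hutch on the stuck feed carriage

### The job

Lay the willow chew ball in the tray of the feed carriage, then push the carriage by its handle towards the hutch porch: it is stuck fast at first, so lean on it steadily until it breaks free, without letting it shoot away, then bring it slowly home until it rests against the rubber end stop hidden inside, without crushing the stop. The ball must ride in the tray; let go, and leave everything else where it is.

Things in the scene. Friction and masses are not known exactly. Their poses are not given: they have to be found in the camera images.
- runner: Fixed feed runner: timber baseboard 120 wide (x), 12 thick, from y = -280 to +220 mm of the origin, which lies on the bench; z up. An aluminium rail (30 wide, top 24 mm above the bench) runs on it along y; at its +y end stands the hutch porch.
- mouth (a point): Centre of the foot of the porch's open mouth (facing -y of the runner), at y = +17 mm of the runner's origin, 12 mm above the bench; axes as the runner's. The painted timber porch is 128 mm wide and 100 mm high inside; its flat roof is 172 mm wide and runs from here 213 mm towards +y, its top 124 mm above the bench.
- carriage (a joint): Travel of the feed carriage along the rail in the runner's +y (into the porch), m. Starts between 0 and 0.015, held by grime: a steady push of 10 to 16 N is needed until, at about 0.032, it suddenly breaks free; beyond that about 3 N slides it and it stays where left. Between 0.12 and 0.2 it meets the stop, hidden in the rail inside the porch: where differs each time and cannot be seen.
- tray (a point): Centre of the carriage's tray floor, 30 mm above the bench, its axes parallel to the runner's. At travel 0 it lies at y = -100 mm of the runner's origin. The aluminium tray is 106 (x) by 100 (y) mm outside, its rim 3 mm thick and 12 mm above its floor, open on top.
- handle (a point): Top centre of the carriage's upright wooden handle block, 24 mm wide (x), 20 mm thick (y), its top 100 mm above the bench and its foot 30 mm; it stands 140 mm behind the tray's centre (towards -y of the runner) and moves with the carriage; free all round, so it can be pushed on its -y face or pinched. It stays outside the porch.
- ball: Willow chew ball, 56 mm across, 50 mm high (flattened a little at top and bottom so it does not roll off), 40 g; the origin is the centre of its underside.
- ball_mid (a point): Middle of the willow ball, 25 mm above its underside.
- feeler (a joint): How far the carriage has pushed in the stop's feeler pin, in m: 0 until the carriage touches it, 0.006 when the carriage just touches the rubber buffer, more when the buffer is squeezed. Very light spring (under 1 N).
- buffer (a joint): The stop is a short rubber buffer with a thin feeler pin standing 6 mm proud of it. This is how far the buffer is squeezed, in m: 0 untouched, 3 N per mm; more than 0.007 (about 21 N) ruins it.
- bowl: Bystander to be left alone: speckled ceramic feed bowl, 120 mm across, 50 mm high. Origin at the centre of its underside.
- scoop: Bystander to be left alone: green plastic scoop with a handle, 195 mm long, 70 mm wide, 40 mm high. Origin at the centre of its underside (of its tray part).
- comb: Bystander to be left alone: stainless steel comb, 170 mm long, 5 mm thick, lying flat. Origin at the centre of its underside.
- tin: Bystander to be left alone: closed aluminium tin with a hinged lid, 94 x 134 mm, 69 mm high. Origin at the centre of its underside.
- brush: Bystander to be left alone: small grooming brush, 130 x 45 mm, 34 mm high, lying on the porch roof. Origin at the centre of its underside.
- bottle: Bystander to be left alone: clear water bottle standing upright, 68 mm across, 190 mm high. Origin at the centre of its underside.
- chewlog: Bystander to be left alone: round wooden chew log, 44 mm across, 120 mm long, lying down. Origin at the centre of its underside.
Things that resemble listed ones, but are neither listed nor needed, are in the scene too. What is shaped like the ball but pink is not meant.

How it is judged (in metres and radians):
On the way, in this order (a step that is already met when the one before it is completed fails the run):
1. the ball lies released in the tray while the carriage is still stuck (x of ball_mid in the frame of tray between -0.034 and 0.034 m and y of ball_mid in the frame of tray between -0.034 and 0.034 m and z of ball_mid in the frame of tray between 0.015 and 0.034 m and contact force between the fingers and ball below 0.1 N and linear speed of ball below 0.03 m/s and value of joint carriage below 0.03 m), for 0.2 s.
2. the carriage has broken free with the ball in its tray (x of ball_mid in the frame of tray between -0.034 and 0.034 m and y of ball_mid in the frame of tray between -0.034 and 0.034 m and z of ball_mid in the frame of tray between 0.015 and 0.034 m and value of joint carriage above 0.06 m), for 0.1 s.
At the end, for the whole second after the job is handed in: The carriage rests at the hidden end stop, touching the rubber buffer or within 2 mm of it (feeler pushed in more than 4 mm, buffer squeezed less than 3 mm), with the ball lying in the tray (its middle within 34 mm of the tray's centre in x and y), all at rest and let go (x of ball_mid in the frame of tray between -0.034 and 0.034 m and y of ball_mid in the frame of tray between -0.034 and 0.034 m and z of ball_mid in the frame of tray between 0.015 and 0.034 m and value of joint feeler above 0.004 m and value of joint buffer below 0.003 m and value of joint carriage above 0.115 m and velocity of joint carriage between -0.005 and 0.005 m/s and linear speed of ball below 0.02 m/s).
It fails at once if the stop's rubber buffer is crushed by more than 7 mm (about 21 N) (value of joint buffer above 0.007 m).
It fails at once if the carriage shoots away, faster than 0.2 m/s (velocity of joint carriage above 0.2 m/s).
It fails at once if a bystander is moved more than 40 mm (distance of any of bowl, scoop, comb, tin, brush, bottle, chewlog from where it was at the start of the episode above 0.04 m).
It also fails if it takes over 72 s, if anything falls off the work surface, if the arm or the gripper's body presses on something with over 40 N, if the wrist force passes 120 N, or if a joint passes its speed limit or range.

### The arm

A 7-joint arm with a two-finger parallel gripper is mounted at the origin on the work surface. World frame = base frame: x ahead of the robot, y to its left, z up, the work surface at z = 0. Lengths are in mm, angles in rad, forces in N, time in s.
With the tool pointing down it reaches from about 400 to 875 mm from the base axis. Payload 4.4 kg.
Tool frame: the origin (TCP) lies at the very end of the fingers, on their centre line; the grasp point (between the pads) lies 19 mm behind it (ctrl.grasp_offset is the distance from the TCP to the grasp point, in mm); z points along the fingers, y is the line along which they close (so a half turn about z gives the same grasp; the last joint's range is limited). The gripper opens to 85 mm and grips with 20 to 120 N. Pads are 22 mm wide; open, the fingers measure 114 mm over their backs; the gripper's body (76 mm by 85 mm) begins 54 mm behind the grasp point. The pads swing forward as they close: fully open they stand 13 mm farther back than shut.
Start: joints at [1.05, 0.628, 0.038, 1.517, -0.027, 0.996, -0.02], TCP at [285.562, -583.928, 231.313] pointing down, gripper open.
Joint ranges: [-3.06, 3.06], [-0.37, 2.12], [-1.25, 1.32], [0.18, 2.47], [-1.1, 4.24], [0.23, 1.98], [-2.94, 2.94]. Speed limits (rad/s): [2.57, 2.57, 3.14, 3.14, 3.14, 3.14, 3.14].

### API

Orientations are given as [roll, pitch, yaw] about the fixed x, y, z axes, in that order (R = Rz(yaw) Ry(pitch) Rx(roll)).
In Python, from cell import status, cams, ctrl gives the robot as it stands.
- The arm moves only by the tool move_arm, never from a script. Its argument "plan" is a list of rows, each a list of 3 entries, a list of its own where there are three numbers: the shift along the world's x, y, z in mm, then the turn, a rotation vector about the world's x, y, z in degrees, then the opening, from 0 (shut) to 1 (fully open). In form: [[[x, y, z], [wx, wy, wz], gripper], ...]. A call has 1 to 10 rows; each row shifts and turns the commanded pose from where the row before left it; what a row does not reach is not made up. A row lasts 1/8 s, in which the tool goes at most 62.5 mm and 10.7 degrees, less where a joint would pass 70% of its speed; a pose out of reach is approached as far as the arm can. A call with a gripper value outside its range is refused whole. The fingers move at their own pace and stop on an object; the grip force is fixed at half the most. Time passes only in rows, so rows that do not move let the fingers close. It gives the time, the measured TCP pose, the force, the opening and the grip force at its end, in the units of the state.
- status.read_state(): the state, without advancing time (a new reading comes with each control period).
- cams.get_image(name): name is "scene" or "top" or "wrist"; returns the picture (400x640x3 uint8, blue, green, red); there is no depth.
- cams.camera_params(name): a dict with "K" (3x3 intrinsics, pixels), "pose" (4x4, takes a point from camera to world coordinates); the wrist camera has in their place "tool_from_camera" (4x4, takes a point from camera to tool coordinates, whose origin is the TCP and whose axes are the flange's). Camera axes: x right, y down, z forward; pixel columns grow to the right and rows downward; lengths in mm; the calibration is good to about 2 mm. A picture is of the moment at which its call begins: read the wrist's pose just before it. camera_params takes no time and is no camera call.
- ctrl.finish_job(): hands the job in; it is judged then, once.
The state is a dict: "clock": time; "qpos": joint angles; "qd": joint speeds; "tau": joint torques, N m; "eef_pos": TCP position; "tool_rot": TCP orientation; "force": force on the tool from outside, world axes, zero at the start; "torque": the same for the moment, N m; "width": finger opening in mm; "gripper_force": force on a finger pad.
Only numpy, scipy, OpenCV 4.12 (cv2) and the standard library are available. Lean on these libraries where they do the work, as an engineer would, in place of code of your own. Each camera call takes 0.05 s, during which the arm holds its last target. There are 200 camera calls.

## Working session

There is one attempt and no reset: what is moved stays moved. The work goes in short steps, Python scripts to look and compute and a tool call to move; the robot and the scene stay as the last step left them, time stands still between calls to the robot, and variables do not carry over. Pictures are saved under pics/ and viewed, at most 10 in all, crops included, and the job is handed in when it is done.

Besides the shell and the picture viewer there is one more tool, called after ">>>" by a JSON object that holds its "name" and its "arguments". move_arm: Moves the arm, as the interface text tells. Its arguments: {"type":"object","properties":{"plan":{"type":"array","items":{"type":"array"}}},"required":["plan"]}

```bash
mkdir -p pics && ls && python3 - <<'E'
from cell import status,cams,ctrl
import cv2
for n in("scene","top"):
    cv2.imwrite(f"pics/{n}0.png",cams.get_image(n))
    p=cams.camera_params(n);print(n,p["K"],p["pose"])
print(cams.camera_params("wrist"))
print(status.read_state(),ctrl.grasp_offset)
E
```

```text
pics
scene [[362.97878845   0.         320.43518421]
 [  0.         362.97878845 193.10893956]
 [  0.           0.           1.        ]] [[ 7.08778037e-01  4.44594271e-01 -5.47694831e-01  1.13508174e+03]
 [ 7.05253285e-01 -4.64044494e-01  5.35985551e-01 -5.64889787e+02]
 [-1.58586653e-02 -7.66158366e-01 -6.42456116e-01  8.18928279e+02]
 [ 0.00000000e+00  0.00000000e+00  0.00000000e+00  1.00000000e+00]]
top [[389.68014965   0.         327.27978377]
 [  0.         389.68014965 196.92477836]
 [  0.           0.           1.        ]] [[ 6.08516374e-03 -9.98756133e-01  4.94889705e-02  4.70229680e+02]
 [-9.99970669e-01 -5.84746229e-03  4.94648478e-03  4.03685746e+01]
 [-4.65094712e-03 -4.95176191e-02 -9.98762421e-01  1.40578473e+03]
 [ 0.00000000e+00  0.00000000e+00  0.00000000e+00  1.00000000e+00]]
{'K': array([[300.62809616,   0.        , 319.98475006],
       [  0.        , 300.62809616, 197.5278702 ],
       [  0.        ,   0.        ,   1.        ]]), 'tool_from_camera': array([[-2.44736200e-04, -9.57607367e-01, -2.88076502e-01,
         7.34130976e+01],
       [ 9.99999919e-01, -3
[... 232 characters left out ...]
clock': 0.1, 'qpos': array([ 1.05020235,  0.62922239,  0.03847215,  1.51825328, -0.02700052,
        0.99630416, -0.02002069]), 'qd': array([ 0.00043871, -0.0008591 ,  0.00084636, -0.00259839, -0.00022806,
       -0.00082045,  0.00120785]), 'tau': array([ 3.73228948e-03, -5.64526749e+01,  1.23078257e+00, -1.93971455e+01,
        1.13634719e-02,  5.45692761e-03,  6.10291337e-07]), 'eef_pos': array([ 285.30228329, -583.42772386,  230.50650264]), 'tool_rot': array([-3.13992444e+00,  3.04837120e-05,  4.54751208e-01]), 'force': array([0.29475007, 0.25264232, 0.96538647]), 'torque': array([-0.00432896, -0.00150979, -0.03938164]), 'gripper_force': 0.0, 'width': 85.20018081267264} 18.700000000000003
```

View pics/scene0.png

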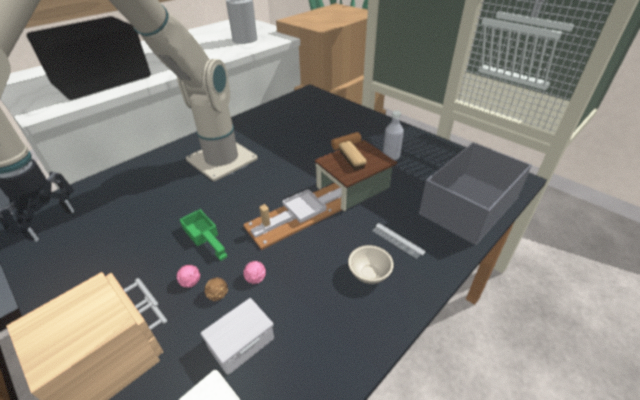

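View pics/top0.png

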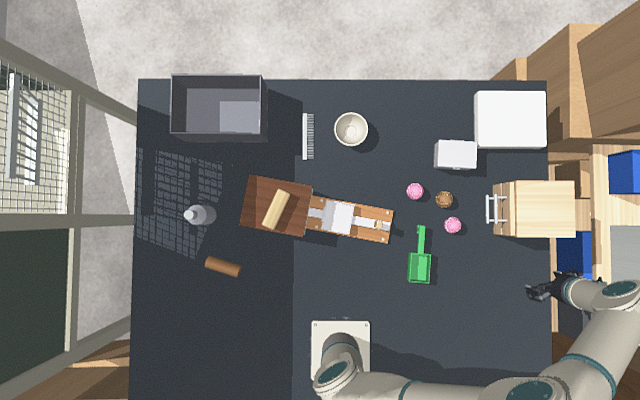

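Scene: brown ball at (216,290), with pink look-alikes at (188,276) and (255,272). Handle is at about (265,213), tray at (305,207) and porch at (352,170). In the top view the brown ball is at (444,199), pinks at (415,191) and (453,225), handle at (376,224), tray at (338,217).

```bash
cat > h.py <<'E'
import numpy as np,cv2
from scipy.spatial.transform import Rotation as R
from cell import status,cams
def campose(n,st=None):
    p=cams.camera_params(n)
    if n!="wrist": return p["K"],p["pose"]
    T=np.eye(4);T[:3,:3]=R.from_euler("xyz",st["tool_rot"]).as_matrix();T[:3,3]=st["eef_pos"]
    return p["K"],T@p["tool_from_camera"]
def ray(KP,uv):
    K,P=KP
    d=P[:3,:3]@np.linalg.solve(K,[uv[0],uv[1],1.]);return P[:3,3],d/np.linalg.norm(d)
def onplane(KP,uv,z):
    o,d=ray(KP,uv);return o+d*(z-o[2])/d[2]
def tri(a,b):
    (o1,d1),(o2,d2)=a,b
    s=np.linalg.lstsq(np.c_[d1,-d2],o2-o1,rcond=None)[0]
    p,q=o1+s[0]*d1,o2+s[1]*d2;return (p+q)/2,np.linalg.norm(p-q)
def proj(KP,p):
    K,P=KP;c=K@(P[:3,:3].T@(np.array(p)-P[:3,3]));return c[:2]/c[2]
def blobs(mask,amin):
    cs,_=cv2.findContours(mask.astype(np.uint8),cv2.RETR_EXTERNAL,cv2.CHAIN_APPROX_NONE)
    return [c for c in cs if cv2.contourArea(c)>amin]
E
python3 - <<'E'
from h import *
t=cv2.imread("pics/top0.png");s=cv2.imread("pics/scene0.png")
KT,KS=campose("top"),campose("scene")
def show(img,KP,lo,hi,roi,amin,z,name):
    x0,y0,x1,y1=roi;h=cv2.cvtColor(img,cv2.COLOR_BGR2HSV);m=np.zeros(h.shape[:2],np.uint8)
    m[y0:y1,x0:x1]=cv2.inRange(h,lo,hi)[y0:y1,x0:x1]
    out=[]
    for c in blobs(m,amin):
        r=cv2.minAreaRect(c);W=np.array([onplane(KP,p,z) for p in cv2.boxPoints(r)])
        print(name,np.round(r[0],1),"A",cv2.contourArea(c),"w",np.round(onplane(KP,r[0],z)[:2],1),"sides",np.round([np.linalg.norm(W[0]-W[1]),np.linalg.norm(W[1]-W[2])]),"dir",np.round(np.degrees(np.arctan2(*(W[1]-W[0])[1::-1])),1))
        out.append(r[0])
    return out
a=show(t,KT,(5,80,40),(25,255,220),(430,185,460,212),60,25,"ballT")
b=show(s,KS,(3,60,30),(25,255,220),(200,272,232,305),60,25,"ballS")
if a and b: print(tri(ray(KT,a[0]),ray(KS,b[0])))
show(t,KT,(0,0,170),(179,40,255),(320,195,358,240),100,42,"tray")
show(t,KT,(5,70,60),(25,255,255),(300,180,400,250),60,12,"board")
show(t,KT,(0,60,40),(15,255,160),(235,170,316,240),300,124,"roof")
big=np.hstack([cv2.resize(t[170:250,230:480],None,fx=3.2,fy=3.2,interpolation=cv2.INTER_CUBIC)])
big2=cv2.resize(s[130:310,160:410],None,fx=3.2,fy=3.2,interpolation=cv2.INTER_CUBIC)[:,:800]
big2=cv2.resize(s[180:310,160:410],None,fx=3.2,fy=2.6)[:340]
cv2.imwrite("pics/crop1.png",np.vstack([big,big2[:340]]))
E
```

```text
ballT [444. 199.] A 192.5 w [ 533.7 -366.2] sides [56. 55.] dir -45.0
ballS [215.3 288.8] A 390.5 w [ 533.8 -367. ] sides [61. 70.] dir 104.0
(array([ 533.59598633, -366.6329963 ,   24.44869213]), np.float64(0.5151983672806099))
tray [338.6 216.9] A 905.5 w [468.    7.2] sides [108. 136.] dir -9.1
board [345.2 213.6] A 1640.5 w [480.2 -17.2] sides [186. 340.] dir -4.2
roof [275.9 205.3] A 3304.5 w [505.2 215.6] sides [174. 219.] dir -10.0
```

View pics/crop1.png

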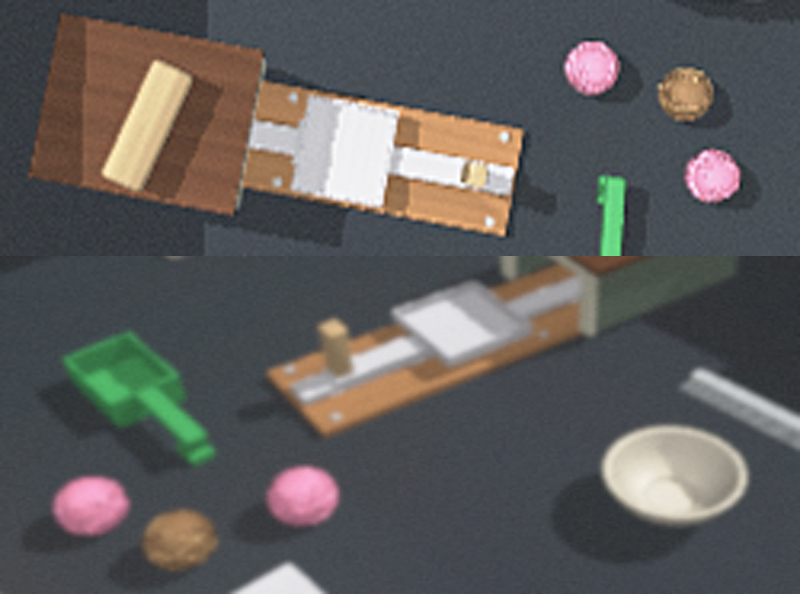

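Brown ball, chosen over the pink pair, is at (534,-367) with its middle at z≈24.5, which agrees with the listed 25. The runner's +y points at about 80° in the world frame. Moving above the ball.

>>> {"name": "move_arm", "arguments": {"plan": [[[35.5,31,0],[0,0,0],1],[[35.5,31,0],[0,0,0],1],[[35.5,31,0],[0,0,0],1],[[35.5,31,0],[0,0,0],1],[[35.5,31,0],[0,0,0],1],[[35.5,31,0],[0,0,0],1],[[35.5,31,0],[0,0,0],1],[[0,0,-40],[0,0,0],1],[[0,0,-40],[0,0,0],1],[[0,0,0],[0,0,0],1]]}}

```text
clock: 1.35
eef_pos: [531.7, -365.2, 147.9]
tool_rot: [-3.135, 0.004, 0.455]
force: [-0.3, 0.8, 0.5]
width: 85.8
gripper_force: 0.0
```

```bash
python3 - <<'E'
from h import *
st=status.read_state();w=cams.get_image("wrist");KW=campose("wrist",st)
cv2.imwrite("pics/w1.png",w)
print(st["eef_pos"],st["tool_rot"])
print("expected px",proj(KW,[533.6,-366.6,25]))
h=cv2.cvtColor(w,cv2.COLOR_BGR2HSV)
for c in blobs(cv2.inRange(h,(5,70,30),(25,255,230)),800):
    (u,v),r=cv2.minEnclosingCircle(c);print(u,v,r,cv2.contourArea(c),onplane(KW,(u,v),25))
KT=campose("top");print("handle",onplane(KT,(230+474/3.2,170+173/3.2),100))
E
```

```text
[ 531.66941852 -365.1738873   147.9167314 ] [-3.13478898  0.0041275   0.45503829]
expected px [322.77883331 188.78231525]
497.9528503417969 387.7336730957031 24.759077072143555 974.5 [ 410.53233712 -650.16154639   25.        ]
571.240478515625 308.2903137207031 111.62787628173828 12192.0 [ 531.95239831 -654.51450409   25.        ]
321.13360595703125 187.0581512451172 32.424652099609375 3123.5 [ 534.40431128 -364.52393345   25.        ]
39.5 141.5 100.5809097290039 11484.0 [ 462.28176561 -123.42151833   25.        ]
handle [ 445.13604389 -123.61502303  100.        ]
```

View pics/w1.png

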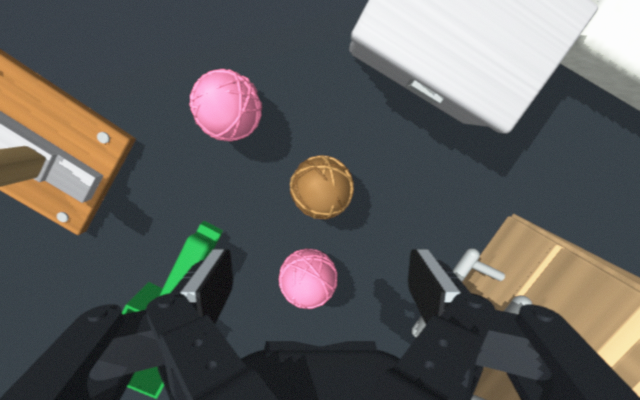

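The wrist view shows the brown ball at (321,187), where it was expected, with clear space for both fingers. Descending.

>>> {"name": "move_arm", "arguments": {"plan": [[[2,0,-35],[0,0,0],1],[[0,0,-35],[0,0,0],1],[[0,0,-35],[0,0,0],1],[[0,0,-22],[0,0,0],1],[[0,0,-10],[0,0,0],1],[[0,0,0],[0,0,0],1],[[0,0,0],[0,0,0],1]]}}

```text
clock: 2.28
eef_pos: [537.0, -367.6, 15.7]
tool_rot: [3.14, -0.001, 0.455]
force: [-0.9, 0.3, -0.3]
width: 85.1
gripper_force: 0.0
```

>>> {"name": "move_arm", "arguments": {"plan": [[[-2.5,2,-9],[0,0,0],1],[[0,0,0],[0,0,0],0.3],[[0,0,0],[0,0,0],0.3],[[0,0,0],[0,0,0],0.3],[[0,0,0],[0,0,0],0.3],[[0,0,0],[0,0,0],0.3],[[0,0,0],[0,0,0],0.3]]}}

```text
clock: 3.15
eef_pos: [533.6, -364.9, 6.1]
tool_rot: [-3.142, -0.0, 0.455]
force: [-1.7, 0.6, 5.7]
width: 53.1
gripper_force: 62.3
```

>>> {"name": "move_arm", "arguments": {"plan": [[[0,0,40],[0,0,0],0.3],[[0,0,50],[0,0,0],0.3],[[0,0,50],[0,0,0],0.3],[[-9,53,10],[0,0,-6],0.3],[[-9,53,0],[0,0,-6],0.3],[[-9,53,0],[0,0,-6],0.3],[[-9,53,0],[0,0,-6],0.3],[[-9,53,0],[0,0,-6],0.3],[[-9,53,0],[0,0,-6],0.3],[[-9,40,0],[0,0,0],0.3]]}}

```text
clock: 4.4
eef_pos: [470.3, -4.3, 155.5]
tool_rot: [-3.141, -0.0, -0.172]
force: [0.4, -0.1, 0.5]
width: 52.7
gripper_force: 63.0
```

>>> {"name": "move_arm", "arguments": {"plan": [[[-2,0,0],[0,0,0],0.3],[[0,0,0],[0,0,0],0.3],[[0,0,0],[0,0,0],0.3]]}}

```text
clock: 4.78
eef_pos: [469.0, -8.4, 155.5]
tool_rot: [3.141, -0.001, -0.176]
force: [0.2, -0.1, -0.0]
width: 52.7
gripper_force: 63.0
```

```bash
python3 - <<'E'
from h import *
st=status.read_state();w=cams.get_image("wrist");KW=campose("wrist",st)
cv2.imwrite("pics/w2.png",w);t=cams.get_image("top");cv2.imwrite("pics/top2.png",t)
print(st["eef_pos"],st["tool_rot"],st["width"])
u=np.array([np.cos(np.radians(80)),np.sin(np.radians(80)),0])
print("handle px",proj(KW,[445,-123.6,100]),"tray rim",[np.round(proj(KW,np.array([469,13,42])+a*50*u+b*53*np.array([u[1],-u[0],0]))) for a,b in((1,1),(1,-1),(-1,-1),(-1,1))])
E
```

```text
[469.02852222  -8.41706019 155.46782266] [ 3.14107863e+00 -9.21155777e-04 -1.75906938e-01] 52.706021714350626
handle px [485.57529224 220.85541455] tray rim [array([235., 138.]), array([244., 252.]), array([350., 251.]), array([354., 137.])]
```

View pics/w2.png

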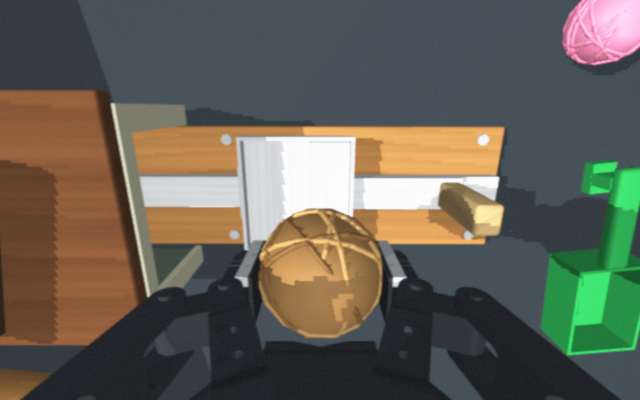

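Tray edge corners at (238,137) and (354,136) and handle top at (488,219) are within about 2 px of the prediction, so the tray centre is about (469,12). Lowering the ball into the tray.

>>> {"name": "move_arm", "arguments": {"plan": [[[0,10,-25],[0,0,0],0.3],[[0,10,-30],[0,0,0],0.3],[[0,0,-30],[0,0,0],0.3],[[0,0,-20],[0,0,0],0.3],[[0,0,-8],[0,0,0],0.3],[[0,0,0],[0,0,0],0.3],[[0,0,0],[0,0,0],0.3]]}}

```text
clock: 5.75
eef_pos: [469.2, 12.9, 43.0]
tool_rot: [-3.141, -0.001, -0.174]
force: [0.8, -0.3, 1.3]
width: 52.8
gripper_force: 63.0
```

>>> {"name": "move_arm", "arguments": {"plan": [[[0,0,-4],[0,0,0],0.3],[[0,0,-2],[0,0,0],0.3],[[0,0,0],[0,0,0],0.3],[[0,0,0],[0,0,0],0.75],[[0,0,0],[0,0,0],0.75],[[0,0,0],[0,0,0],0.75],[[0,0,0],[0,0,0],0.75]]}}

```text
clock: 6.62
eef_pos: [468.6, 13.1, 36.3]
tool_rot: [3.142, -0.0, -0.174]
force: [-0.3, -0.6, -0.1]
width: 64.2
gripper_force: 0.0
```

>>> {"name": "move_arm", "arguments": {"plan": [[[0,0,15],[0,0,0],0.78],[[0,0,40],[0,0,0],0.8],[[0,0,50],[0,0,0],0.8],[[-8,-46,10],[0,0,0],0.9],[[-8,-46,0],[0,0,0],0.9],[[-8,-45,0],[0,0,0],0.9],[[0,0,0],[0,0,0],0.9],[[0,0,0],[0,0,0],0.9]]}}

```text
clock: 7.62
eef_pos: [444.6, -123.3, 151.9]
tool_rot: [-3.141, -0.0, -0.174]
force: [-0.7, 0.6, -0.9]
width: 77.0
gripper_force: 0.0
```

```bash
python3 - <<'E'
from h import *
st=status.read_state();w=cams.get_image("wrist");KW=campose("wrist",st)
cv2.imwrite("pics/w3.png",w)
print(st["eef_pos"],st["tool_rot"],st["width"])
print("handle px",proj(KW,[445,-124.5,100]),"ball",proj(KW,[469,12,55]))
E
```

```text
[ 444.63207417 -123.33974016  151.88663955] [-3.14088612e+00 -4.87096277e-04 -1.73619678e-01] 76.97579560400942
handle px [321.17861189 217.28176311] ball [155.30166842 198.36799784]
```

View pics/w3.png

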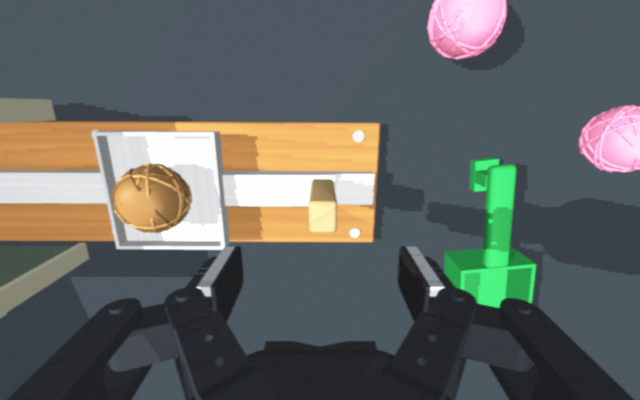

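The ball lies in the tray at (151,198), inside rim edges of about 97–228 by 132–247. The handle top is at (322,217), directly under the tool. Lowering to pinch it.

>>> {"name": "move_arm", "arguments": {"plan": [[[0,-1,-30],[0,0,0],0.9],[[0,0,-30],[0,0,0],0.9],[[0,0,-25],[0,0,0],0.9],[[0,0,0],[0,0,0],0.9],[[0,0,0],[0,0,0],0.4],[[0,0,0],[0,0,0],0.4],[[0,0,0],[0,0,0],0.4]]}}

```text
clock: 8.55
eef_pos: [445.1, -124.9, 67.1]
tool_rot: [3.142, -0.002, -0.173]
force: [-0.2, 0.2, -0.5]
width: 33.9
gripper_force: 0.0
```

>>> {"name": "move_arm", "arguments": {"plan": [[[0,0,0],[0,0,0],0.1],[[0,0,0],[0,0,0],0.1],[[0,0,0],[0,0,0],0.1],[[0,0,0],[0,0,0],0.1],[[0,0,0],[0,0,0],0.1]]}}

```text
clock: 9.18
eef_pos: [444.9, -125.0, 66.9]
tool_rot: [-3.141, -0.001, -0.174]
force: [-0.7, -0.1, 5.4]
width: 19.0
gripper_force: 58.4
```

>>> {"name": "move_arm", "arguments": {"plan": [[[0.17,0.98,0],[0,0,0],0.1],[[0.17,0.98,0],[0,0,0],0.1],[[0.17,0.98,0],[0,0,0],0.1],[[0.17,0.98,0],[0,0,0],0.1],[[0.17,0.98,0],[0,0,0],0.1]]}}

```text
clock: 9.8
eef_pos: [445.2, -123.7, 67.0]
tool_rot: [3.138, -0.002, -0.177]
force: [-2.9, -9.3, 4.9]
width: 19.1
gripper_force: 58.4
```

>>> {"name": "move_arm", "arguments": {"plan": [[[0.17,0.98,0],[0,0,0],0.1],[[0.17,0.98,0],[0,0,0],0.1],[[0.17,0.98,0],[0,0,0],0.1],[[0.17,0.98,0],[0,0,0],0.1],[[0.17,0.98,0],[0,0,0],0.1],[[0.17,0.98,0],[0,0,0],0.1],[[0.17,0.98,0],[0,0,0],0.1],[[0.17,0.98,0],[0,0,0],0.1]]}}

```text
clock: 10.8
eef_pos: [446.5, -115.8, 67.0]
tool_rot: [3.138, -0.002, -0.177]
force: [-2.6, -8.1, 5.1]
width: 19.6
gripper_force: 58.4
```

>>> {"name": "move_arm", "arguments": {"plan": [[[0.12,0.69,0],[0,0,0],0.1],[[0.12,0.69,0],[0,0,0],0.1],[[0.12,0.69,0],[0,0,0],0.1],[[0.12,0.69,0],[0,0,0],0.1],[[0.12,0.69,0],[0,0,0],0.1],[[0.12,0.69,0],[0,0,0],0.1],[[0.12,0.69,0],[0,0,0],0.1],[[0.12,0.69,0],[0,0,0],0.1],[[0.12,0.69,0],[0,0,0],0.1],[[0.12,0.69,0],[0,0,0],0.1]]}}

```text
clock: 12.05
eef_pos: [447.8, -108.9, 67.0]
tool_rot: [3.138, -0.002, -0.177]
force: [-2.7, -9.4, 5.0]
width: 19.2
gripper_force: 58.4
```

>>> {"name": "move_arm", "arguments": {"plan": [[[0.12,0.69,0],[0,0,0],0.1],[[0.12,0.69,0],[0,0,0],0.1],[[0.12,0.69,0],[0,0,0],0.1],[[0.12,0.69,0],[0,0,0],0.1],[[0.12,0.69,0],[0,0,0],0.1],[[0.12,0.69,0],[0,0,0],0.1],[[0.12,0.69,0],[0,0,0],0.1],[[0.12,0.69,0],[0,0,0],0.1],[[0.12,0.69,0],[0,0,0],0.1],[[0.12,0.69,0],[0,0,0],0.1]]}}

```text
clock: 13.3
eef_pos: [449.5, -99.5, 67.0]
tool_rot: [3.141, -0.002, -0.175]
force: [-0.8, -1.9, 5.9]
width: 19.3
gripper_force: 58.7
```

>>> {"name": "move_arm", "arguments": {"plan": [[[0.35,1.97,0],[0,0,0],0.1],[[0.52,2.95,0],[0,0,0],0.1],[[0.69,3.94,0],[0,0,0],0.1],[[0.69,3.94,0],[0,0,0],0.1],[[0.69,3.94,0],[0,0,0],0.1],[[0.69,3.94,0],[0,0,0],0.1],[[0.69,3.94,0],[0,0,0],0.1],[[0.69,3.94,0],[0,0,0],0.1],[[0.69,3.94,0],[0,0,0],0.1],[[0.52,2.95,0],[0,0,0],0.1]]}}

```text
clock: 14.55
eef_pos: [455.8, -64.0, 67.0]
tool_rot: [3.141, -0.002, -0.175]
force: [-1.0, -3.1, 5.7]
width: 19.4
gripper_force: 58.7
```

>>> {"name": "move_arm", "arguments": {"plan": [[[0.52,2.95,0],[0,0,0],0.1],[[0.52,2.95,0],[0,0,0],0.1],[[0.52,2.95,0],[0,0,0],0.1],[[0.52,2.95,0],[0,0,0],0.1],[[0.52,2.95,0],[0,0,0],0.1],[[0.35,1.97,0],[0,0,0],0.1],[[0.17,0.98,0],[0,0,0],0.1],[[0,0,0],[0,0,0],0.1]]}}

```text
clock: 15.55
eef_pos: [459.1, -46.1, 67.0]
tool_rot: [3.141, -0.002, -0.175]
force: [-0.0, -1.1, 4.8]
width: 19.2
gripper_force: 58.7
```

>>> {"name": "move_arm", "arguments": {"plan": [[[0.26,1.48,0],[0,0,0],0.1],[[0.26,1.48,0],[0,0,0],0.1],[[0.26,1.48,0],[0,0,0],0.1],[[0.26,1.48,0],[0,0,0],0.1],[[0.26,1.48,0],[0,0,0],0.1],[[0.26,1.48,0],[0,0,0],0.1],[[0.26,1.48,0],[0,0,0],0.1],[[0.26,1.48,0],[0,0,0],0.1]]}}

```text
clock: 16.55
eef_pos: [461.1, -34.5, 67.0]
tool_rot: [3.141, -0.002, -0.175]
force: [-1.2, -2.3, 5.4]
width: 19.1
gripper_force: 58.8
```

>>> {"name": "move_arm", "arguments": {"plan": [[[0.17,0.98,0],[0,0,0],0.1],[[0.17,0.98,0],[0,0,0],0.1],[[0.17,0.98,0],[0,0,0],0.1],[[0.17,0.98,0],[0,0,0],0.1],[[0.17,0.98,0],[0,0,0],0.1],[[0.17,0.98,0],[0,0,0],0.1]]}}

```text
clock: 17.3
eef_pos: [462.2, -28.7, 67.0]
tool_rot: [3.141, -0.002, -0.175]
force: [0.2, -2.6, 6.0]
width: 19.3
gripper_force: 58.7
```

Baseline sliding force is about 2.5 N at an estimated travel of 112 mm. Continuing in short pushes.

>>> {"name": "move_arm", "arguments": {"plan": [[[0.17,0.98,0],[0,0,0],0.1],[[0.17,0.98,0],[0,0,0],0.1],[[0.17,0.98,0],[0,0,0],0.1],[[0.17,0.98,0],[0,0,0],0.1],[[0.17,0.98,0],[0,0,0],0.1],[[0.17,0.98,0],[0,0,0],0.1]]}}

```text
clock: 18.05
eef_pos: [463.2, -22.8, 67.0]
tool_rot: [3.141, -0.002, -0.175]
force: [-0.4, -2.8, 5.0]
width: 19.1
gripper_force: 58.7
```

>>> {"name": "move_arm", "arguments": {"plan": [[[0.17,0.98,0],[0,0,0],0.1],[[0.17,0.98,0],[0,0,0],0.1],[[0.17,0.98,0],[0,0,0],0.1],[[0.17,0.98,0],[0,0,0],0.1],[[0.17,0.98,0],[0,0,0],0.1],[[0.17,0.98,0],[0,0,0],0.1]]}}

```text
clock: 18.8
eef_pos: [464.3, -16.9, 67.0]
tool_rot: [3.141, -0.002, -0.175]
force: [-1.3, -3.2, 4.4]
width: 19.0
gripper_force: 58.7
```

>>> {"name": "move_arm", "arguments": {"plan": [[[0.17,0.98,0],[0,0,0],0.1],[[0.17,0.98,0],[0,0,0],0.1],[[0.17,0.98,0],[0,0,0],0.1],[[0.17,0.98,0],[0,0,0],0.1],[[0.17,0.98,0],[0,0,0],0.1]]}}

```text
clock: 19.42
eef_pos: [465.2, -12.0, 67.0]
tool_rot: [3.141, -0.002, -0.175]
force: [-0.1, -2.9, 5.5]
width: 19.1
gripper_force: 58.7
```

>>> {"name": "move_arm", "arguments": {"plan": [[[0.17,0.98,0],[0,0,0],0.1],[[0.17,0.98,0],[0,0,0],0.1],[[0.17,0.98,0],[0,0,0],0.1],[[0.17,0.98,0],[0,0,0],0.1],[[0.17,0.98,0],[0,0,0],0.1],[[0.17,0.98,0],[0,0,0],0.1]]}}

```text
clock: 20.18
eef_pos: [466.2, -6.1, 67.0]
tool_rot: [3.141, -0.002, -0.175]
force: [0.8, -1.8, 5.4]
width: 19.2
gripper_force: 58.7
```

>>> {"name": "move_arm", "arguments": {"plan": [[[0.17,0.98,0],[0,0,0],0.1],[[0.17,0.98,0],[0,0,0],0.1],[[0.17,0.98,0],[0,0,0],0.1],[[0.17,0.98,0],[0,0,0],0.1],[[0.17,0.98,0],[0,0,0],0.1],[[0.17,0.98,0],[0,0,0],0.1]]}}

```text
clock: 20.92
eef_pos: [467.3, -0.2, 67.0]
tool_rot: [3.141, -0.002, -0.175]
force: [0.3, -3.8, 4.5]
width: 19.3
gripper_force: 58.7
```

>>> {"name": "move_arm", "arguments": {"plan": [[[0.17,0.98,0],[0,0,0],0.1],[[0.17,0.98,0],[0,0,0],0.1],[[0.17,0.98,0],[0,0,0],0.1],[[0.17,0.98,0],[0,0,0],0.1]]}}

```text
clock: 21.42
eef_pos: [468.0, 3.7, 67.0]
tool_rot: [3.141, -0.002, -0.175]
force: [0.2, -2.6, 5.4]
width: 19.4
gripper_force: 58.7
```

>>> {"name": "move_arm", "arguments": {"plan": [[[0.17,0.98,0],[0,0,0],0.1],[[0.17,0.98,0],[0,0,0],0.1],[[0.17,0.98,0],[0,0,0],0.1],[[0.17,0.98,0],[0,0,0],0.1],[[0.17,0.98,0],[0,0,0],0.1],[[0.17,0.98,0],[0,0,0],0.1]]}}

```text
clock: 22.18
eef_pos: [469.1, 9.6, 67.0]
tool_rot: [3.141, -0.002, -0.175]
force: [0.4, -2.9, 4.2]
width: 19.4
gripper_force: 58.7
```

>>> {"name": "move_arm", "arguments": {"plan": [[[0.17,0.98,0],[0,0,0],0.1],[[0.17,0.98,0],[0,0,0],0.1],[[0.17,0.98,0],[0,0,0],0.1],[[0.17,0.98,0],[0,0,0],0.1],[[0.17,0.98,0],[0,0,0],0.1],[[0.17,0.98,0],[0,0,0],0.1]]}}

```text
clock: 22.92
eef_pos: [470.1, 15.6, 67.0]
tool_rot: [3.141, -0.002, -0.175]
force: [0.8, -2.9, 5.1]
width: 19.5
gripper_force: 58.8
```

>>> {"name": "move_arm", "arguments": {"plan": [[[0.17,0.98,0],[0,0,0],0.1],[[0.17,0.98,0],[0,0,0],0.1],[[0.17,0.98,0],[0,0,0],0.1],[[0.17,0.98,0],[0,0,0],0.1],[[0.17,0.98,0],[0,0,0],0.1],[[0.17,0.98,0],[0,0,0],0.1]]}}

```text
clock: 23.68
eef_pos: [471.2, 21.5, 67.0]
tool_rot: [3.141, -0.002, -0.175]
force: [0.5, -2.4, 5.4]
width: 19.3
gripper_force: 58.7
```

>>> {"name": "move_arm", "arguments": {"plan": [[[0.17,0.98,0],[0,0,0],0.1],[[0.17,0.98,0],[0,0,0],0.1],[[0.17,0.98,0],[0,0,0],0.1],[[0.17,0.98,0],[0,0,0],0.1],[[0.17,0.98,0],[0,0,0],0.1],[[0.17,0.98,0],[0,0,0],0.1]]}}

```text
clock: 24.42
eef_pos: [472.2, 27.3, 67.0]
tool_rot: [3.141, -0.002, -0.175]
force: [0.4, -3.0, 5.7]
width: 19.1
gripper_force: 58.7
```

>>> {"name": "move_arm", "arguments": {"plan": [[[0.17,0.98,0],[0,0,0],0.1],[[0.17,0.98,0],[0,0,0],0.1],[[0.17,0.98,0],[0,0,0],0.1],[[0.17,0.98,0],[0,0,0],0.1],[[0.17,0.98,0],[0,0,0],0.1],[[0.17,0.98,0],[0,0,0],0.1]]}}

```text
clock: 25.18
eef_pos: [473.2, 33.1, 67.0]
tool_rot: [3.141, -0.002, -0.175]
force: [1.4, -3.3, 4.5]
width: 19.1
gripper_force: 58.7
```

>>> {"name": "move_arm", "arguments": {"plan": [[[0.17,0.98,0],[0,0,0],0.1],[[0.17,0.98,0],[0,0,0],0.1],[[0.17,0.98,0],[0,0,0],0.1],[[0.17,0.98,0],[0,0,0],0.1]]}}

```text
clock: 25.68
eef_pos: [473.9, 36.9, 67.0]
tool_rot: [3.141, -0.002, -0.175]
force: [0.3, -3.3, 5.3]
width: 19.1
gripper_force: 58.7
```

>>> {"name": "move_arm", "arguments": {"plan": [[[0.17,0.98,0],[0,0,0],0.1],[[0.17,0.98,0],[0,0,0],0.1],[[0.17,0.98,0],[0,0,0],0.1],[[0.17,0.98,0],[0,0,0],0.1]]}}

```text
clock: 26.18
eef_pos: [474.3, 38.9, 67.0]
tool_rot: [3.139, -0.002, -0.177]
force: [-0.3, -9.8, 5.8]
width: 19.2
gripper_force: 58.8
```

Contact: force has risen to about 10 N, so the buffer is squeezed about 2 mm. Relaxing the push before letting go.

>>> {"name": "move_arm", "arguments": {"plan": [[[-0.17,-0.98,0],[0,0,0],0.1],[[-0.17,-0.98,0],[0,0,0],0.1],[[-0.1,-0.6,0],[0,0,0],0.1],[[0,0,0],[0,0,0],0.1],[[0,0,0],[0,0,0],0.1]]}}

```text
clock: 26.8
eef_pos: [474.2, 38.3, 67.0]
tool_rot: [3.141, -0.002, -0.175]
force: [0.3, -3.5, 5.4]
width: 19.5
gripper_force: 58.8
```

>>> {"name": "move_arm", "arguments": {"plan": [[[-0.1,-0.6,0],[0,0,0],0.1],[[0,0,0],[0,0,0],0.1],[[0,0,0],[0,0,0],0.1]]}}

```text
clock: 27.18
eef_pos: [474.2, 38.1, 67.0]
tool_rot: [3.141, -0.002, -0.175]
force: [0.6, -1.4, 4.9]
width: 19.0
gripper_force: 58.8
```

>>> {"name": "move_arm", "arguments": {"plan": [[[0,0,0],[0,0,0],0.55],[[0,0,0],[0,0,0],0.55],[[0,0,0],[0,0,0],0.55],[[0,0,20],[0,0,0],0.55],[[0,0,40],[0,0,0],0.55],[[0,0,40],[0,0,0],0.55],[[0,0,0],[0,0,0],0.55],[[0,0,0],[0,0,0],0.55]]}}

```text
clock: 28.18
eef_pos: [472.6, 39.2, 165.9]
tool_rot: [-3.142, 0.001, -0.173]
force: [-0.1, -0.1, 0.5]
width: 46.9
gripper_force: 0.0
```

```bash
python3 - <<'E'
from h import *
st=status.read_state();w=cams.get_image("wrist");KW=campose("wrist",st)
s=cams.get_image("scene")
cv2.imwrite("pics/end.png",np.vstack([cv2.resize(w,(480,300)),cv2.resize(s[120:245,220:420],(480,300))]))
print(st["eef_pos"],"handle px if at 38:",proj(KW,[474,38,100])*.75)
E
```

```text
[472.61817127  39.18846408 165.90173396] handle px if at 38: [240.64416884 156.91978196]
```

View pics/end.png

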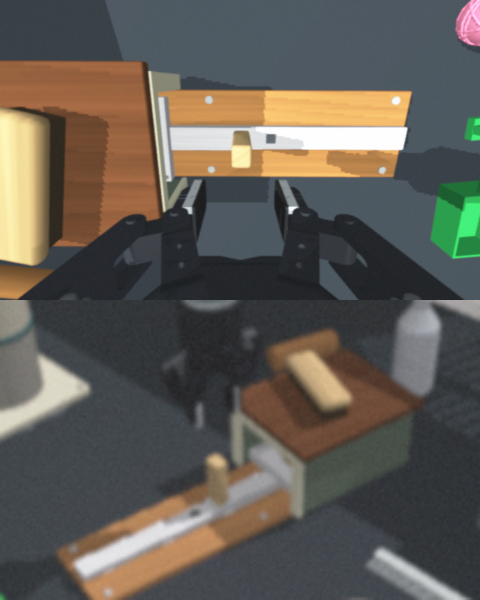

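The handle is at (241,157), where the contact pose puts it. The rail and porch are undisturbed and the brush is still on the roof. The stiffness felt at contact (about 3 N/mm) matches the rubber buffer.

```bash
python3 -c "
from cell import ctrl
print(ctrl.finish_job())"
```

```text
the job is handed in; nothing more can be done
None
```

I laid the ball in the tray, broke the carriage free gently and slid it to the stop (buffer squeezed an estimated 1–2 mm), then released the handle and handed in at about 28 s; no verdict came back, and the ball, last seen in the tray before the push, is now hidden in the porch.

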